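Hang the lift-off door of the bench parts cabinet

ROBOT

A 6-joint arm with a two-finger parallel gripper is mounted at the origin on the work surface. World frame = base frame: x ahead of the robot, y to its left, z up, the work surface at z = 0. Lengths are in m, angles in rad, forces in N, time in s.
With the tool pointing down it reaches from about 0.4 to 0.825 m from the base axis. Payload 7 kg.
Tool frame: the origin (TCP) lies at the very end of the fingers, on their centre line; the grasp point (between the pads) lies 19 mm behind it; x points along the fingers, y is the direction in which the jaws open and shut, and the axes are right-handed (so a half turn about x gives the same grasp; the last joint's range is limited). The gripper opens to 88 mm and grips with 3 to 60 N. Pads are 19 mm wide; open, the fingers measure 130 mm over their backs; the gripper's body (78 mm by 193 mm) begins 47 mm behind the grasp point.
Start: joints at [1.528, 0.359, 0.012, 0, -1.224, -0.288], TCP at [0.219, 0.638, 0.227] pointing down, gripper open.
Joint ranges: [-3.07, 3.07], [-1.43, 2.12], [-1.02, 1.25], [-3.03, 1.67], [-3.05, -0], [-3.03, 3.03]. Speed limits (rad/s): [2.39, 2.39, 3.01, 3.14, 3.14, 3.14].

INTERFACE

Orientations are given as [roll, pitch, yaw] about the fixed x, y, z axes, in that order (R = Rz(yaw) Ry(pitch) Rx(roll)).
In Python, from station import arm gives the robot as it stands.
- The arm moves only by the shell command python3 -m inch 'ROWS' [OPENING] [FORCE]. ROWS is text: rows parted by semicolons, each of 6 numbers parted by spaces: the shift along the world's x, y, z in units of 30 mm (1.0 is 30 mm), then the turn, a rotation vector about the world's x, y, z in units of 5 degrees (1.0 is 5 degrees). In form: dx dy dz wx wy wz; .... A call has 1 to 12 rows; each row shifts and turns the commanded pose from where the row before left it; what a row does not reach is not made up. A row lasts 1/8 s, in which the tool goes at most 62.5 mm and 10.7 degrees, less where a joint would pass 70% of its speed; a pose out of reach is approached as far as the arm can. A call is refused whole if a number of a shift passes 1 or a number of a turn 1, either way. A call with a gripper value outside its range is refused whole. OPENING is the opening, from 0 (shut) to 1 (fully open), set as the call begins (- or left out, the last holds). The fingers move at their own pace and stop on an object; FORCE is the grip in N (left out, the last holds). Time passes only in rows, so rows that do not move let the fingers close. It gives the time, the measured TCP pose, the force and the opening at its end, in the units of the state.
- arm.get_state(): the state, without advancing time (a new reading comes with each control period).
- arm.grab_frame(name): name is "scene" or "side" or "wrist"; returns a dict with "frame" (480x640x3 uint8, red, green, blue), "range_z" (480x640 float32, m along the optical axis (not along the pixel's ray), 0 where there is no reading), "mtx" (3x3 intrinsics, pixels), "dist_coeffs" ([k1, k2, p1, p2, k3] as OpenCV has them; the pictures are not rectified), "pose" (4x4, takes a point from camera to world coordinates). Camera axes: x right, y up, looking along -z (the intrinsics and any distortion apply to the point x, -y, -z); pixel columns grow to the right and rows downward; lengths in m; the calibration is good to about 2 mm. A picture is of the moment at which its call begins.
- arm.job_done(): hands the job in, once; it reports no verdict.
Trained networks look in a picture, given as the dict that the camera call returned (one of the last four; its "shot" number tells which), for a name from the list of things; names that differ only in an ending like _2 or _b are one class to them, and where a whole thing is asked for, a point or a joint stands for the part that bears it (a point fixed in the world has none). Each returns a list of dicts, best first, with "confidence" (0 to 1); they miss things now and then, are a little off and sometimes report something else, mostly with a low value. They report only what shows in the picture. A call takes as long as a camera call. They do not tell look-alikes from the thing itself.
- arm.search_frame(picture, target): "extent" ([centre column, centre row, width, height] as shares, 0 to 1, of the picture: columns of its width, rows of its height, round what is visible of it).
- arm.masks_of(picture, target): "mask" (480x640 bool, what is visible of it) and "extent" ([centre column, centre row, width, height] as shares, 0 to 1, of the picture: columns of its width, rows of its height, round what is visible of it).
- arm.place_of(picture, target): "position" ([column, row] as shares, 0 to 1, of the picture: columns of its width, rows of its height: a listed point, or the origin of a listed thing).
The state is a dict: "t": time; "q": joint angles; "qd": joint speeds; "joint_efforts": joint torques, N m; "eef_pos": TCP position; "ee_rot": TCP orientation; "force": force on the tool from outside, world axes, zero at the start; "moment": the same for the moment, N m; "width": finger opening in m.
Only numpy, scipy, OpenCV 4.12 (cv2) and the standard library are available. Lean on these libraries where they do the work, as an engineer would, in place of code of your own. Each camera call takes 0.05 s, during which the arm holds its last target. There are 200 camera calls.

TASK

Take the loose cabinet door out of the slotted rack and hang it, standing well open, on the two upright pintles of the small parts cabinet, easing both sockets down until the door sits fully home. Then let go and push the door shut against the cabinet's rubber buffer. Work gently, never forcing or dropping the door on its hinges, and leave the other things on the bench where they are.

Things in the scene. Friction and masses are not known exactly. Their poses are not given: they have to be found in the camera images.
- cabinet: Fixed grey sheet-metal parts cabinet without its door, 160 deep x 190 wide x 200 mm high. Origin: centre of its underside, at bench level. The open front looks along its own -x, front face at x = -80 mm; hinge side at -y, free side at +y. On the hinge side two brackets, one above the other on one hinge plate, each carry an upright pintle (see the pintle points).
- upper_pintle (a point): Nominal tip of the upper pintle (cabinet x -104, y -85, z 163 mm; axes as the cabinet's). The hinge plate sits in slotted holes: both pintles together truly stand up to 5 mm off in x and up to 5 mm off in y, new each time, not shown by any reading here: find it by feel or by looking. They do not move under load.
- lower_pintle (a point): Nominal tip of the lower pintle (cabinet z 63 mm), exactly 100 mm below the upper and as far off. Pintles are steel, 8 mm in diameter, 18 mm tall above the bracket on which the socket comes to rest (tops at z 45 and 145 mm, 16 mm round); the top 5 mm tapers to a flat tip 7 mm wide.
- buffer (a point): Middle of the front of the vertical rubber buffer strip on the cabinet's free side (cabinet x -98, y 58, z 108 mm; 12 wide, 140 tall, 18 mm proud of the front). The shut door's inside rests against it.
- door: Loose grey lift-off door, 0.34 to 0.48 kg: panel 12 thick, 150 wide, 160 mm high. Origin: on the socket axis, level with the panel's lower edge. z up, +y from the sockets to the free edge, -x its outside. Panel x -6 to 6, y 12 to 162, z 0 to 160 mm; balances near y 85. Knob outside at y 140, z 70, 26 mm out. Stands in the rack's slot at the start, lower edge 15 mm up; clear when lifted 40 mm.
- lower_socket (a point): Centre of the lower mouth of the door's lower hinge socket (door 0, 0, 15 mm): steel tube 21 mm outside, 11 mm bore, 22 mm tall, open at both ends, axis along the door's z.
- upper_socket (a point): The same of the upper socket (door 0, 0, 115 mm). Fully home the door's origin is 30 mm above the cabinet's; the door then turns freely: shut when its yaw is the cabinet's, 90 degrees open when its yaw is the cabinet's + 90 degrees (free edge out along the cabinet's -x).
- door_top_mid (a point): Middle of the door's top edge (door x 0, y 87, z 160 mm), a good place to pinch across the 12 mm thickness from above; axes as the door's.
- door_free_edge (a point): Top corner of the door's free edge (door x 0, y 162, z 160 mm); axes as the door's.
- rack: Fixed black slotted rack, base 170 x 110 x 12 mm, standing on the 3 mm mat, slot walls up to 49 mm over the bench. Origin: under the door's slot; y along the slots; the second slot, 70 mm to +x, holds a circuit board.
- board: Green circuit board 85 mm tall, 70 wide, 4 thick, standing loose in the rack's second slot (top 100 mm over the bench). Origin: middle of its lower edge. Leave it.
- flux_bottle: Small white bottle, 34 mm diameter, 85 mm tall, on the mat. Origin: centre of its underside. Leave it.
- solder_reel: Steel reel, 56 mm diameter, 30 mm tall. Origin: centre of its underside. Leave it.
- screw_tray: Blue open screw tray 90 x 70 x 22 mm. Origin: centre of its underside. Leave it.
Things that resemble listed ones, but are neither listed nor needed, are in the scene too. What is shaped like the door but orange, red or yellow is not meant.

How it is judged:
On the way:
1. the door hangs fully home on both pintles, standing at least 40 degrees open (z of door in the frame of cabinet between 0.027 and 0.033 m and x of door in the frame of cabinet between -0.1125 and -0.0955 m and y of door in the frame of cabinet between -0.0935 and -0.0765 m and angle between door's own z axis and vertical below 0.06 rad and angle between the y axis of door and the y axis of cabinet, either way round above 0.7 rad), for 0.3 s.
At the end, for the whole second after the job is handed in: The door hangs on both pintles, fully down (origin 30 mm +- 3 mm above the cabinet's underside, within 8.5 mm of the nominal hinge axis in x and y), upright within 0.06 rad, shut (parallel to the cabinet's front within 0.1 rad, free edge on the buffer side), at rest (z of door in the frame of cabinet between 0.027 and 0.033 m and x of door in the frame of cabinet between -0.1125 and -0.0955 m and y of door in the frame of cabinet between -0.0935 and -0.0765 m and angle between door's own z axis and vertical below 0.06 rad and angle between the y axis of door and the y axis of cabinet, either way round below 0.1 rad and x of door_free_edge in the frame of cabinet above -0.125 m and y of door_free_edge in the frame of cabinet above 0.04 m and linear speed of door below 0.02 m/s and angular speed of door below 0.1 rad/s); the robot touches nothing.
It fails at once if door and cabinet (with its hinge) pressed together with more than 40 N (contact force between door and cabinet above 40 N).
It fails at once if a bystander moved by more than 40 mm (distance of any of board, flux_bottle, solder_reel, screw_tray from where it was at the start of the episode above 0.04 m).
It also fails if it takes over 72 s, if anything falls off the work surface, if the arm or the gripper's body presses on something with over 40 N, if the wrist force passes 120 N, or if a joint passes its speed limit or range.

## Working session

There is one attempt and no reset: what is moved stays moved. The work goes in short steps, Python scripts to look and compute and a shell command to move; the robot and the scene stay as the last step left them, time stands still between calls to the robot, and variables do not carry over. Pictures are saved under pics/ and viewed, about 8 in all and at most 12, crops included, and the job is handed in when it is done.

```bash
ls; mkdir -p pics; cat > h.py <<'E'
import numpy as np, cv2
from station import arm
from scipy.spatial.transform import Rotation as R
def pts(f):
    """world xyz for each pixel (480x640x3), nan where none"""
    h,w=f['range_z'].shape
    uv=np.stack(np.meshgrid(np.arange(w),np.arange(h)),-1).reshape(-1,1,2).astype(float)
    n=cv2.undistortPoints(uv,np.array(f['mtx']),np.array(f['dist_coeffs'])).reshape(h,w,2)
    z=np.where(f['range_z']>0,f['range_z'],np.nan)
    c=np.stack([n[...,0]*z,-n[...,1]*z,-z],-1)
    P=np.array(f['pose']); return c@P[:3,:3].T+P[:3,3]
def proj(f,X):
    P=np.linalg.inv(np.array(f['pose'])); c=np.atleast_2d(X)@P[:3,:3].T+P[:3,3]
    c=c*[1,-1,-1]
    return cv2.projectPoints(c,np.zeros(3),np.zeros(3),np.array(f['mtx']),np.array(f['dist_coeffs']))[0].reshape(-1,2)
def save(n,im): cv2.imwrite('pics/'+n+'.png',im[...,::-1])
E
python3 - <<'E'
from h import *
s=arm.get_state(); print({k:np.round(v,3) for k,v in s.items()})
fs={}
for c in ['scene','side']:
    f=arm.grab_frame(c); save(c+'0',f['frame']); X=pts(f)
    np.savez(c+'0.npz',X=X,frame=f['frame'])
    print(c,np.round(f['pose'],3).tolist())
    for t in ['cabinet','door','rack','board','flux_bottle','solder_reel','screw_tray']:
        for m in arm.masks_of(f,t)[:3]:
            p=X[m['mask']]; p=p[~np.isnan(p[:,0])]
            print(t,round(m['confidence'],2),np.round(m['extent'],2),m['mask'].sum(),np.round(np.percentile(p,[2,50,98],axis=0),3).tolist() if len(p) else '')
    for t in ['upper_pintle','lower_pintle','upper_socket','lower_socket','door_top_mid','door_free_edge','buffer']:
        for m in arm.place_of(f,t)[:2]:
            u=np.array(m['position'])*[640,480]; i=u.round().astype(int)
            print(t,round(m['confidence'],2),u.round(1),X[min(i[1],479),min(i[0],639)].round(3))
E
```

```text
pics
{'t': np.float64(0.0), 'q': array([ 1.528,  0.359,  0.011, -0.   , -1.224, -0.288]), 'qd': array([ 0.002, -0.001,  0.001, -0.001,  0.001, -0.001]), 'joint_efforts': array([ 1.0000e-03, -5.8272e+01,  2.9305e+01,  6.9970e+00,  7.0000e-03,
       -0.0000e+00]), 'eef_pos': array([0.219, 0.638, 0.226]), 'ee_rot': array([ 1.658,  1.569, -1.814]), 'force': array([ 0.17 , -0.361,  0.044]), 'moment': array([-0.058, -0.003,  0.019]), 'width': np.float64(0.087)}
scene [[0.638, -0.469, 0.611, 1.147], [0.77, 0.373, -0.517, -0.6], [0.014, 0.8, 0.599, 0.734], [0.0, 0.0, 0.0, 1.0]]
cabinet 0.97 [0.64 0.4  0.17 0.23] 8401 [[0.396, 0.173, 0.005], [0.522, 0.228, 0.137], [0.59, 0.334, 0.202]]
door 0.84 [0.17 0.69 0.16 0.21] 5978 [[0.438, -0.596, 0.004], [0.464, -0.526, 0.093], [0.479, -0.437, 0.161]]
door 0.75 [0.45 0.56 0.13 0.16] 3950 [[0.519, -0.244, 0.026], [0.54, -0.175, 0.116], [0.562, -0.09, 0.176]]
door 0.69 [0.53 0.33 0.08 0.13] 2203 [[0.197, 0.184, 0.004], [0.214, 0.254, 0.087], [0.227, 0.342, 0.161]]
flux_bottle 0.88 [0.61 0.67 0.04 0.07] 503 [[0.744, -0.088, 0.011], [0.762, -0.079, 0.05
[... 2004 characters left out ...]
screw_tray 0.78 [0.51 0.42 0.05 0.04] 371 [[0.72, 0.188, 0.002], [0.768, 0.227, 0.018], [0.821, 0.269, 0.028]]
upper_pintle 0.79 [293.6 187.5] [0.75  0.403 0.004]
lower_pintle 0.83 [294.1 214.3] [0.563 0.158 0.066]
upper_socket 0.97 [171.1 211. ] [0.208 0.292 0.153]
upper_socket 0.81 [412.3 320.9] [ 0.531 -0.384  0.003]
lower_socket 0.84 [328.7 355.9] [ 0.273 -0.35   0.031]
lower_socket 0.63 [343.  257.2] [ 0.547 -0.101  0.042]
door_top_mid 0.94 [356.7 229.7] [ 0.535 -0.164  0.176]
door_top_mid 0.84 [451.  320.4] [ 0.461 -0.527  0.159]
door_free_edge 0.95 [483.4 337.7] [ 0.467 -0.6    0.161]
door_free_edge 0.89 [376.8 246.6] [ 0.698 -0.098  0.008]
buffer 0.6 [256.7 218.2] [0.428 0.171 0.098]
```

```bash
python3 -c "
import cv2,numpy as np
a=cv2.imread('pics/scene0.png');b=cv2.imread('pics/side0.png')
cv2.imwrite('pics/both0.png',cv2.resize(np.vstack([a,b]),(450,600))) if 0 else None"
```

```text
(no output)
```

View pics/scene0.png

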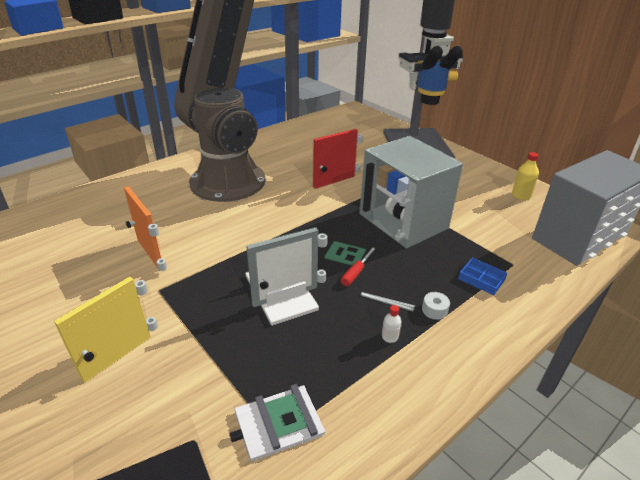

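View pics/side0.png

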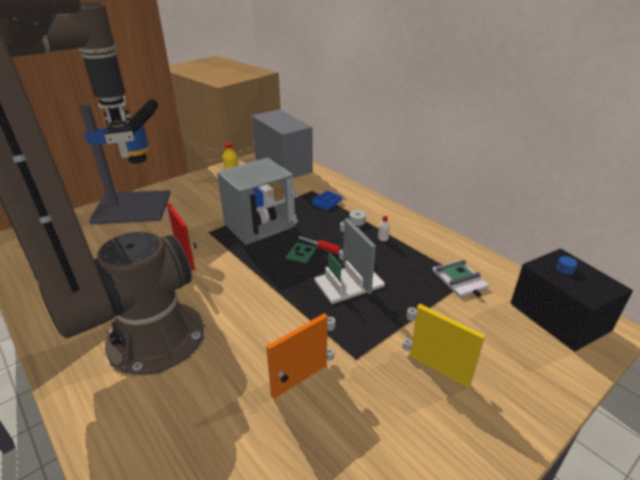

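The scene view shows the grey door in the white rack with its hinge at about (321,246)/(320,280) and its knob facing the scene camera at (264,285). The cabinet's pintles are at about (402,196)/(397,231). In the side view the same door is at (358,255) and the cabinet at (257,200). The orange, red and yellow doors are decoys. Next I fit the cabinet and door poses from depth.

```bash
python3 - <<'E'
from h import *
for c in ['scene','side']:
    X=np.load(c+'0.npz')['X'].reshape(-1,3); X=X[~np.isnan(X[:,0])]
    def rect(lo,hi,z0,z1,n):
        k=(X[:,0]>lo[0])&(X[:,0]<hi[0])&(X[:,1]>lo[1])&(X[:,1]<hi[1])&(X[:,2]>z0)&(X[:,2]<z1)
        p=X[k]; r=cv2.minAreaRect((p[:,:2]*1000).astype(np.float32)); print(c,n,len(p),np.round(r,2) if 0 else r, cv2.boxPoints(r).round(0).tolist(), np.median(p[:,2]).round(4))
    rect((.35,.12),(.64,.40),.194,.206,'cabtop')
    rect((.48,-.28),(.6,-.05),.165,.185,'doortop')
    rect((.48,-.28),(.6,-.05),.07,.17,'door')
f=arm.grab_frame('wrist'); P=np.array(f['pose']); s=arm.get_state()
T=np.eye(4);T[:3,:3]=R.from_euler('xyz',s['ee_rot']).as_matrix();T[:3,3]=s['eef_pos']
print(T.round(3)); print((np.linalg.inv(T)@P).round(3).tolist()); print(np.array(f['mtx']).round(1).tolist())
E
```

```text
scene cabtop 2383 ((489.4268798828125, 265.2854919433594), (165.7872314453125, 196.2901611328125), 85.38976287841797) [[385.0, 191.0], [581.0, 175.0], [594.0, 340.0], [398.0, 356.0]] 0.2008
scene doortop 547 ((535.5322875976562, -170.77960205078125), (152.666259765625, 17.504188537597656), 75.82988739013672) [[508.0, -243.0], [525.0, -247.0], [563.0, -99.0], [546.0, -95.0]] 0.1739
scene door 2774 ((546.5868530273438, -163.49395751953125), (172.51345825195312, 35.33232116699219), 76.80357360839844) [[510.0, -243.0], [544.0, -252.0], [583.0, -84.0], [549.0, -75.0]] 0.1237
side cabtop 1434 ((489.4635925292969, 264.82403564453125), (169.27767944335938, 192.9185791015625), 85.5435791015625) [[387.0, 188.0], [579.0, 173.0], [592.0, 342.0], [400.0, 357.0]] 0.2013
side doortop 253 ((532.7225341796875, -173.64768981933594), (151.68643188476562, 17.04861068725586), 75.07872009277344) [[505.0, -245.0], [521.0, -249.0], [560.0, -103.0], [544.0, -98.0]] 0.1754
side door 995 ((541.3478393554688, -163.91256713867188), (173.77613830566406, 32.40256881713867), 77.75894165039062) [[507.0, -245.0], [539.0, -252.0], [576.0, -82.0], [544.0, -76.0]] 0.1237
[[ 0.    -0.325 -0.946  0.219]
 [ 0.    -0.946  0.325  0.638]
 [-1.    -0.    -0.     0.227]
 [ 0.     0.     0.     1.   ]]
[[-0.001, 0.294, -0.956, -0.159], [1.0, -0.001, -0.001, -0.0], [-0.001, -0.956, -0.294, -0.08], [0.0, 0.0, 0.0, 1.0]]
[[371.5, 0.0, 324.6], [0.0, 371.5, 240.5], [0.0, 0.0, 1.0]]
```

```bash
python3 -m inch '0.3 -0.4 0.7 0 0 -1; 0.7 -0.9 0.5 0 0 -1; 0.7 -0.95 0 0 0 -1; 0.7 -0.95 0 0 0 -1; 0.7 -0.95 0 0 0 -1; 0.7 -0.95 0 0 0 -1; 0.7 -0.95 0 0 0 -1; 0.7 -0.95 0 0 0 -1; 0.7 -0.95 0 0 0 -1' && python3 -m inch '0.7 -0.95 0 0 0 -1; 0.7 -0.95 0 0 0 -1; 0.7 -0.95 0 0 0 -1; 0.7 -0.95 0 0 0 -1; 0.7 -0.95 0 0 0 -1; 0.7 -0.95 0 0 0 -1; 0.73 -0.95 0 0 0 -1; 0.8 -1 0 0 0 -1; 0 0 0 0 0 0; 0 0 0 0 0 0'; python3 - <<'E'
from h import *
s=arm.get_state(); print(s['t'],s['q'].round(3) if hasattr(s['q'],'round') else s['q'],np.round(s['eef_pos'],4),np.round(s['ee_rot'],4), R.from_euler('xyz',s['ee_rot']).as_matrix().round(3).tolist())
f=arm.grab_frame('wrist'); save('w1',f['frame']); np.savez('w1.npz',X=pts(f))
print(np.round(f['pose'],3).tolist())
for t in ['upper_pintle','lower_pintle']:
  for m in arm.place_of(f,t)[:2]: print(t,m['confidence'],np.array(m['position'])*[640,480])
E
```

```text
t: 2.68
eef_pos: [0.3968, 0.3989, 0.2628]
ee_rot: [-0.961, 1.57, 1.062]
force: [0.2, -0.0, -0.3]
width: 0.0878
t: 3.92
eef_pos: [0.568, 0.1703, 0.2625]
ee_rot: [1.485, 1.571, 2.813]
force: [0.8, 0.1, -0.7]
width: 0.0874
3.925 [ 0.621  0.204 -0.12  -0.    -1.247 -0.864] [0.568  0.1703 0.2625] [1.4854 1.5706 2.8128] [[-0.0, -0.971, 0.241], [0.0, 0.241, 0.971], [-1.0, 0.0, 0.0]]
[[-0.971, -0.23, -0.069, 0.549], [0.24, -0.928, -0.284, 0.093], [0.001, -0.293, 0.956, 0.421], [0.0, 0.0, 0.0, 1.0]]
upper_pintle 0.71 [324.096 217.584]
upper_pintle 0.44 [322.688 198.72 ]
lower_pintle 0.96 [325.184 193.488]
```

View pics/w1.png

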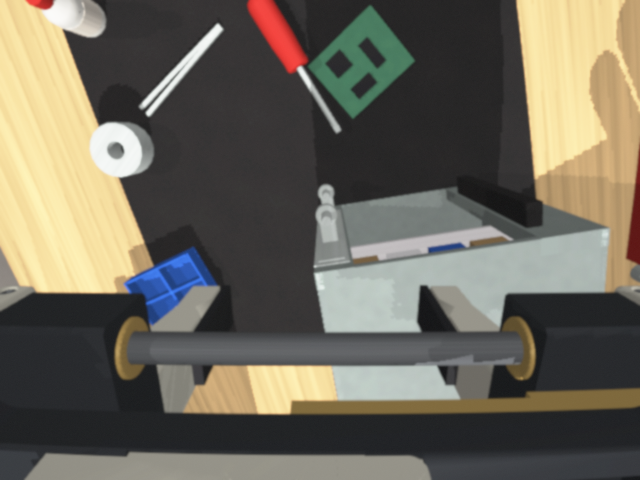

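Wrist view: the upper pintle tip is at about (326,213), the lower at about (326,192), and the fingers are at the bottom of the frame. I'll turn the tool half round so the camera sits over the door's hinge side, then go above the rack.

```bash
r='x'; python3 -m inch '0 -0.3 0 0 0 1; -0.03 -0.32 0 0 0 1; -0.03 -0.32 0 0 0 1; -0.03 -0.32 0 0 0 1; -0.03 -0.32 0 0 0 1; -0.03 -0.32 0 0 0 1; -0.03 -0.32 0 0 0 1; -0.03 -0.32 0 0 0 1; -0.03 -0.32 0 0 0 1; -0.03 -0.32 0 0 0 1; -0.03 -0.32 0 0 0 1; -0.03 -0.32 0 0 0 1' && python3 -m inch '-0.03 -0.32 0 0 0 1; -0.03 -0.32 0 0 0 1; -0.03 -0.32 0 0 0 1; -0.03 -0.32 0 0 0 1; -0.03 -0.32 0 0 0 1; -0.03 -0.32 0 0 0 1; -0.03 -0.32 0 0 0 1; -0.03 -0.32 0 0 0 1; -0.03 -0.32 0 0 0 1; -0.03 -0.32 0 0 0 1; -0.03 -0.32 0 0 0 1; -0.03 -0.32 0 0 0 1' && python3 -m inch '-0.03 -0.32 0 0 0 1; -0.03 -0.32 0 0 0 1; -0.03 -0.32 0 0 0 1; -0.03 -0.32 0 0 0 1; -0.03 -0.32 0 0 0 1; -0.03 -0.32 0 0 0 1; -0.03 -0.32 0 0 0 1; -0.03 -0.32 0 0 0 1; -0.03 -0.32 0 0 0 1; -0.03 -0.32 0 0 0 1; -0.03 -0.2 0 0 0 1; 0 0 0 0 0 1'; python3 -m inch '0 0 0 0 0 0; 0 0 0 0 0 0'; python3 - <<'E'
from h import *
s=arm.get_state(); print(s['t'],np.round(s['q'],3),np.round(s['eef_pos'],4), R.from_euler('xyz',s['ee_rot']).as_matrix().round(3).tolist())
f=arm.grab_frame('wrist'); save('w2',f['frame']); X=pts(f); np.savez('w2.npz',X=X)
m=arm.masks_of(f,'door')
for a in m[:2]:
  p=X[a['mask']]; print(a['confidence'],a['extent'],len(p)); p=p[(p[:,2]>.165)&(p[:,2]<.185)]; r=cv2.minAreaRect((p[:,:2]*1000).astype(np.float32)); print(r,cv2.boxPoints(r).round(),np.median(p,axis=0),len(p))
for t in ['upper_socket','door_top_mid','door_free_edge']:
  for m in arm.place_of(f,t)[:2]:
    u=np.array(m['position'])*[640,480]; i=np.clip(u.round().astype(int),0,[639,479]); print(t,m['confidence'],u,X[i[1],i[0]])
E
```

```text
t: 5.58
eef_pos: [0.5579, 0.0563, 0.2628]
ee_rot: [-1.835, 1.57, 0.544]
force: [0.7, -0.2, 0.3]
width: 0.0872
t: 7.08
eef_pos: [0.5473, -0.0589, 0.2628]
ee_rot: [-3.096, 1.57, 0.33]
force: [-0.8, 0.3, -0.9]
width: 0.0877
t: 8.57
eef_pos: [0.5375, -0.161, 0.2627]
ee_rot: [1.86, 1.571, 0.05]
force: [0.5, -0.5, -0.4]
width: 0.088
t: 8.82
eef_pos: [0.5376, -0.1609, 0.2627]
ee_rot: [1.879, 1.571, 0.064]
force: [0.5, -0.2, -0.5]
width: 0.0879
8.825 [ 0.058  0.15  -0.187 -0.    -1.234  2.839] [ 0.5376 -0.1609  0.2627] [[0.0, 0.97, -0.242], [0.0, -0.242, -0.97], [-1.0, 0.0, -0.0]]
0.72 [0.5141, 0.4721, 0.0662, 0.4404] 3992
((536.7686767578125, -163.00930786132812), (132.2187957763672, 11.852127075195312), 75.63232421875) [[ 515. -226.]
 [ 526. -229.]
 [ 559. -100.]
 [ 547.  -97.]] [ 0.53845994 -0.15506519  0.17552935] 3096
upper_socket 0.72 [323.392 131.28 ] [ 0.55451385 -0.08743442  0.00244363]
door_top_mid 0.55 [324.608 263.28 ] [ 0.53537372 -0.17328253  0.17511521]
```

View pics/w2.png

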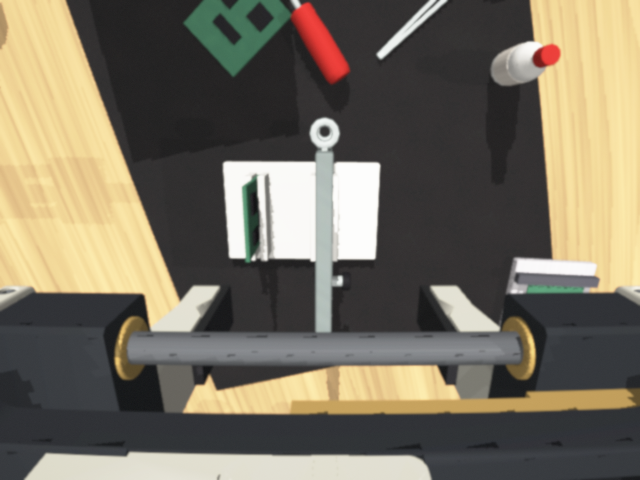

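The wrist camera now looks down on the door. The upper socket bore is at (323,131), the panel runs down column 324, and the tool is centred across it. I'll descend and pinch.

```bash
python3 -m inch '-0.1 -0.35 -0.5 0 0 0; 0 0 -0.8 0 0 0; 0 0 -0.8 0 0 0; 0 0 -0.8 0 0 0; 0 0 -0.6 0 0 0; 0 0 -0.36 0 0 0; 0 0 0 0 0 0' && python3 -m inch '0 0 0 0 0 0; 0 0 0 0 0 0; 0 0 0 0 0 0; 0 0 0 0 0 0; 0 0 0 0 0 0; 0 0 0 0 0 0' 0 35 && python3 -m inch '0 0 0 0 0 0; 0 0 0 0 0 0; 0 0 0.3 0 0 0; 0 0 0.3 0 0 0; 0 0 0.4 0 0 0; 0 0 0.4 0 0 0; 0 0 0.4 0 0 0; 0 0 0.4 0 0 0; 0 0 0.4 0 0 0; 0 0 0 0 0 0'; python3 - <<'E'
from h import *
f=arm.grab_frame('wrist'); save('w3',f['frame']); X=pts(f)
s=arm.get_state(); print(np.round(s['eef_pos'],4),np.round(s['force'],2),np.round(s['moment'],2))
for t in ['upper_socket','lower_socket']:
  for m in arm.place_of(f,t)[:2]: print(t,m['confidence'],np.array(m['position'])*[640,480])
E
```

```text
t: 9.95
eef_pos: [0.5338, -0.1722, 0.1457]
ee_rot: [-1.334, 1.569, 3.134]
force: [1.1, -0.2, -0.2]
width: 0.0877
t: 10.7
eef_pos: [0.5346, -0.1719, 0.1468]
ee_rot: [2.0, 1.571, 0.186]
force: [0.9, 0.2, -0.1]
width: 0.0332
t: 11.95
eef_pos: [0.5352, -0.172, 0.226]
ee_rot: [1.755, 1.569, -0.059]
force: [-0.1, -0.8, -4.8]
width: 0.0117
[ 0.5347 -0.1718  0.2251] [ 0.23 -0.05 -3.79] [-0.12 -0.05  0.01]
upper_socket 0.86 [326.272 112.224]
lower_socket 0.94 [325.184 117.312]
lower_socket 0.93 [153.92  392.016]
```

View pics/w3.png

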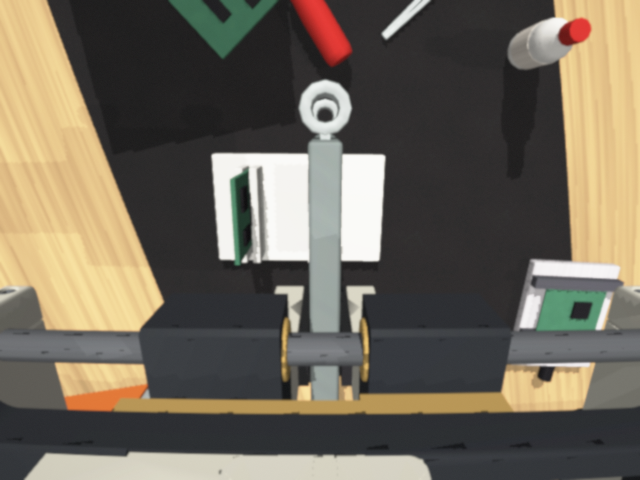

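The door is lifted (weight reads about 4 N). The upper socket ring is at (325,107) and the view goes straight through its bore. Next I work out the shift to the pintles.

```bash
cat >> h.py <<'E'
def ray_z(f,uv,z):
    n=cv2.undistortPoints(np.array([[uv]],float),np.array(f['mtx']),np.array(f['dist_coeffs'])).ravel()
    P=np.array(f['pose']); d=P[:3,:3]@[n[0],-n[1],-1]; return P[:3,3]+d*(z-P[2,3])/d[2]
E
python3 - <<'E'
from h import *
f=arm.grab_frame('wrist'); 
print('socket',ray_z(f,(325,107),.230),ray_z(f,(325.2,117.3),.108))
X=pts(f); print(X[85:130:4,325].round(3).tolist()); print(X[170,325],X[107,305:347:3].round(3).tolist())
g=dict(f); g['pose']=np.array([[-0.971,-0.23,-0.069,0.549],[0.24,-0.928,-0.284,0.093],[0.001,-0.293,0.956,0.421],[0,0,0,1]])
print('pintle',ray_z(g,(326,213),.163),ray_z(g,(326,192),.063))
a=np.deg2rad(85.4);c=np.array([.4895,.265]);print('nom',c+np.array([[np.cos(a),-np.sin(a)],[np.sin(a),np.cos(a)]])@[-.104,-.085])
im=cv2.resize(cv2.imread('pics/w1.png')[170:240,290:370],None,fx=8,fy=8,interpolation=cv2.INTER_CUBIC);cv2.imwrite('pics/w1c.png',im[:, :])
E
```

```text
socket [ 0.55585799 -0.08721644  0.23      ] [ 0.55568786 -0.08823421  0.108     ]
[[0.558, -0.079, 0.229], [0.557, -0.081, 0.231], [0.557, -0.082, 0.228], [0.561, -0.068, 0.004], [0.558, -0.079, 0.129], [0.557, -0.081, 0.129], [0.558, -0.078, 0.002], [0.557, -0.082, 0.003], [0.556, -0.086, 0.004], [0.555, -0.089, 0.002], [0.554, -0.094, 0.231], [0.554, -0.095, 0.23]]
[ 0.55060629 -0.10853242  0.25216237] [[0.548, -0.085, 0.231], [0.549, -0.086, 0.229], [0.551, -0.086, 0.229], [0.55, -0.081, 0.129], [0.552, -0.081, 0.13], [0.554, -0.082, 0.13], [0.556, -0.082, 0.129], [0.558, -0.083, 0.129], [0.56, -0.083, 0.129], [0.561, -0.084, 0.13], [0.563, -0.084, 0.129], [0.561, -0.088, 0.224], [0.562, -0.089, 0.229], [0.563, -0.089, 0.23]]
pintle [0.5617695  0.15000953 0.163     ] [0.56173374 0.15186813 0.063     ]
nom [0.56588552 0.15451809]
```

```bash
python3 -m inch '0 0.3 0 0 0 0; 0 0.6 0 0 0 0; 0 0.7 0 0 0 0; 0 0.8 0 0 0 0; 0.1 0.8 0 0 0 0; 0.1 0.8 0 0 0 0; 0 0.8 0 0 0 0; 0 0.7 0 0 0 0; 0 0.6 0 0 0 0; 0 0.5 0 0 0 0; 0 0.2 0 0 0 0; 0 0 0 0 0 0' && python3 -m inch '0 0 0 0 0 0; 0 0 0 0 0 0; 0 0 0 0 0 0; 0 0 0 0 0 0'; python3 - <<'E'
from h import *
f=arm.grab_frame('wrist'); save('w4',f['frame']); X=pts(f); np.savez('w4.npz',X=X,pose=f['pose'],mtx=f['mtx'],dist=f['dist_coeffs'])
s=arm.get_state(); print(np.round(s['eef_pos'],4),np.round(s['force'],2),np.round(s['q'],2))
for t in ['upper_pintle','lower_pintle','upper_socket','lower_socket']:
  for m in arm.place_of(f,t)[:2]: print(t,m['confidence'],np.array(m['position'])*[640,480])
im=f['frame'][0:160,245:405]; save('w4c',cv2.resize(im,None,fx=3.75,fy=3.75,interpolation=cv2.INTER_CUBIC))
E
```

```text
t: 13.65
eef_pos: [0.5405, 0.0323, 0.2247]
ee_rot: [-0.479, 1.571, -2.293]
force: [-0.1, 0.1, -4.3]
width: 0.0119
t: 14.15
eef_pos: [0.5406, 0.0319, 0.2248]
ee_rot: [2.488, 1.571, 0.673]
force: [-0.3, 0.1, -4.0]
width: 0.0121
[0.5406 0.0319 0.2248] [ 0.12 -0.96 -4.64] [ 0.42  0.14 -0.29  0.   -1.14  2.48]
upper_pintle 0.85 [313.216  36.384]
lower_pintle 0.8 [314.624  69.504]
upper_socket 0.66 [325.696 111.408]
lower_socket 0.78 [323.904 115.296]
lower_socket 0.23 [324.224 334.992]
```

View pics/w4c.png

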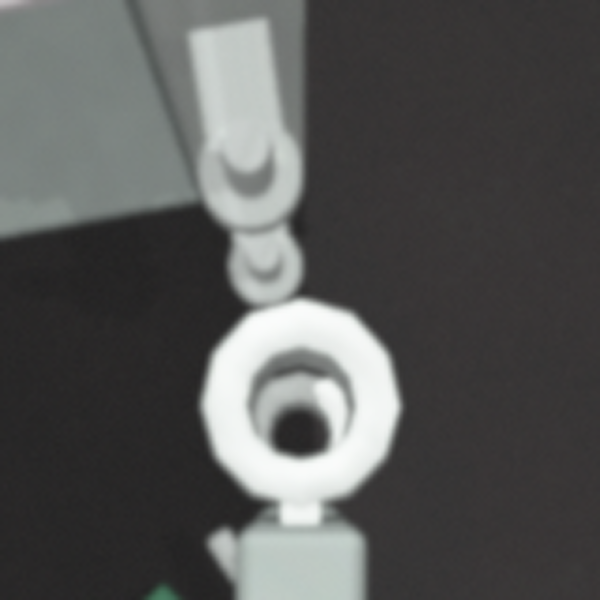

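The crop (full = crop/3.75 + (245,0)) shows the upper bracket disc at crop (250,182), the lower bracket disc at (265,268), the socket top ring at (301,400), and the lowest bore hole at (299,431).

```bash
python3 - <<'E'
from h import *
d=np.load('w4.npz'); f=dict(pose=d['pose'],mtx=d['mtx'],dist_coeffs=d['dist']); X=d['X']
c=lambda u,v:(245+u/3.75-.37,v/3.75-.37)
for n,u,z in [('brU',c(250,182),.145),('tipU',c(247,150),.163),('brL',c(265,268),.045),('tipL',c(264,256),.063),('sockTop',c(301,400),.230),('boreLow',c(299,431),.108)]: print(n,ray_z(f,u,z).round(4))
p=X.reshape(-1,3)
for n,z in [('U',.145),('L',.045),('S',.230)]:
    k=(abs(p[:,2]-z)<.004)&(p[:,0]>.53)&(p[:,0]<.59)&(p[:,1]>.09)&(p[:,1]<.175); q=p[k]; 
    print(n,k.sum(),q.min(0).round(4),q.max(0).round(4),cv2.minEnclosingCircle((q[:,:2]*1000).astype(np.float32)))
E
```

```text
brU [0.5634 0.1544 0.145 ]
tipU [0.5638 0.1552 0.163 ]
brL [0.5634 0.1552 0.045 ]
tipL [0.5637 0.1551 0.063 ]
sockTop [0.5623 0.1168 0.23  ]
boreLow [0.562  0.1174 0.108 ]
U 865 [0.5556 0.1033 0.141 ] [0.5715 0.175  0.1488] ((565.8280639648438, 139.2291717529297), 35.93904113769531)
L 225 [0.5554 0.1474 0.0421] [0.5714 0.1639 0.0488] ((563.6797485351562, 156.36524963378906), 9.186490058898926)
S 1707 [0.5518 0.1037 0.2262] [0.5723 0.1266 0.2336] ((561.6336669921875, 115.15052795410156), 11.615442276000977)
```

```bash
python3 -m inch '0 0.2 0 0 0 0; 0 0.3 0 0 0 0; 0.05 0.3 0 0 0 0; 0 0.3 0 0 0 0; 0 0.17 0 0 0 0; 0 0 -0.3 0 0 0; 0 0 -0.3 0 0 0; 0 0 -0.3 0 0 0; 0 0 -0.2 0 0 0; 0 0 -0.1 0 0 0; 0 0 0 0 0 0; 0 0 0 0 0 0' && python3 -m inch '0 0 0 0 0 0; 0 0 0 0 0 0'; python3 - <<'E'
from h import *
f=arm.grab_frame('wrist'); X=pts(f); np.savez('w5.npz',X=X,pose=f['pose'],mtx=f['mtx'],dist=f['dist_coeffs'])
s=arm.get_state(); print(np.round(s['eef_pos'],4),np.round(s['force'],2),np.round(s['moment'],2))
im=f['frame'][70:150,270:380]; save('w5c',cv2.resize(im,None,fx=7,fy=7,interpolation=cv2.INTER_CUBIC))
E
```

```text
t: 15.9
eef_pos: [0.5423, 0.0702, 0.1891]
ee_rot: [2.079, 1.57, 0.264]
force: [0.4, -0.3, -4.1]
width: 0.0119
t: 16.15
eef_pos: [0.5421, 0.0702, 0.189]
ee_rot: [2.233, 1.57, 0.419]
force: [0.5, 0.3, -3.0]
width: 0.0119
[0.5421 0.0702 0.1889] [ 0.77  0.15 -3.22] [-0.09 -0.14 -0.02]
```

View pics/w5c.png

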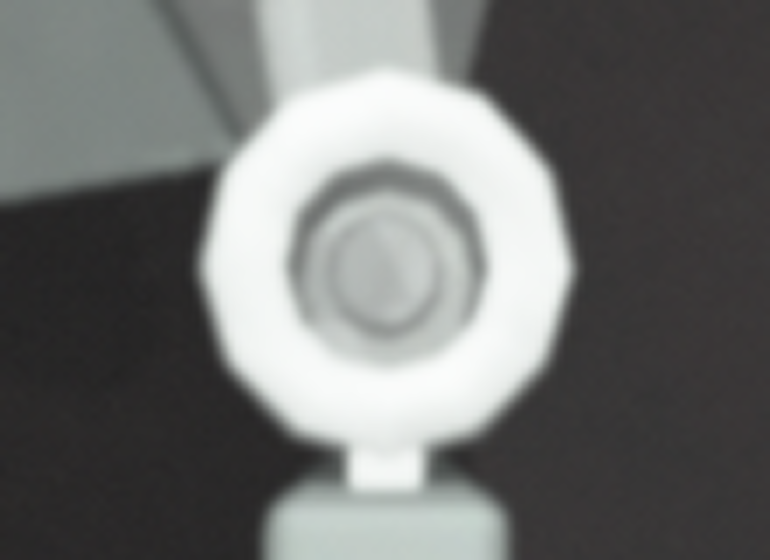

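The pintle's tip shows through the bore at crop (386,271). The ring centre is at about (387,260) and the bore's upper edge at about (388,262) (crop = 7×(full−(270,70))).

```bash
python3 - <<'E'
from h import *
d=np.load('w5.npz'); f=dict(pose=d['pose'],mtx=d['mtx'],dist_coeffs=d['dist'])
c=lambda u,v:(270+u/7-.43,70+v/7-.43)
a=ray_z(f,c(387,260),.194);b=ray_z(f,c(385.5,271),.163);e=ray_z(f,c(388,263),.194);print(a,e,b,(b-a)*1000,(b-e)*1000)
S=np.median(d['X'].reshape(-1,3)[(abs(d['X'][...,2]-.194)<.006).ravel()&(d['X'][...,1]>.14).ravel()&(d['X'][...,1]<.17).ravel()],axis=0);print(S)
E
```

```text
[0.56373566 0.15498835 0.194     ] [0.56375164 0.15481943 0.194     ] [0.56384173 0.15580775 0.163     ] [  0.10607269   0.81939437 -31.        ] [  0.09009372   0.98832001 -31.        ]
[0.56336263 0.15477212 0.1944186 ]
```

```bash
python3 -m inch '0 0.03 0 0 0 0; 0 0 -0.1 0 0 0; 0 0 -0.1 0 0 0; 0 0 -0.1 0 0 0; 0 0 -0.07 0 0 0; 0 0 -0.07 0 0 0; 0 0 0 0 0 0; 0 0 0 0 0 0'; python3 - <<'E'
from h import *
s=arm.get_state(); print(np.round(s['eef_pos'],4),np.round(s['force'],2),np.round(s['moment'],2))
E
```

```text
t: 17.2
eef_pos: [0.5421, 0.0711, 0.1756]
ee_rot: [2.082, 1.571, 0.268]
force: [0.3, 0.6, -4.4]
width: 0.0118
[0.5421 0.0711 0.1756] [ 0.34  0.62 -4.37] [-0.08 -0.09  0.04]
```

```bash
python3 -m inch '0 0 -0.07 0 0 0; 0 0 -0.07 0 0 0; 0 0 -0.07 0 0 0; 0 0 -0.07 0 0 0; 0 0 -0.05 0 0 0; 0 0 0 0 0 0; 0 0 0 0 0 0'; python3 -m inch '0 0 -0.04 0 0 0; 0 0 -0.03 0 0 0; 0 0 0 0 0 0; 0 0 0 0 0 0'
```

```text
t: 18.08
eef_pos: [0.5421, 0.0711, 0.1657]
ee_rot: [1.876, 1.571, 0.061]
force: [0.6, -0.0, -4.1]
width: 0.0124
t: 18.58
eef_pos: [0.5421, 0.0711, 0.1636]
ee_rot: [1.87, 1.571, 0.056]
force: [-0.1, -0.4, -4.2]
width: 0.0123
```

```bash
for i in 1; do python3 -m inch '0 0 -0.03 0 0 0; 0 0 -0.02 0 0 0; 0 0 0 0 0 0; 0 0 0 0 0 0'; done; python3 -m inch '0 0 -0.02 0 0 0; 0 0 0 0 0 0; 0 0 0 0 0 0'
```

```text
t: 19.08
eef_pos: [0.5421, 0.0711, 0.1621]
ee_rot: [1.508, 1.571, -0.306]
force: [0.3, 0.3, -3.4]
width: 0.0117
t: 19.45
eef_pos: [0.5422, 0.0711, 0.1617]
ee_rot: [1.866, 1.57, 0.052]
force: [-0.4, 0.5, -1.8]
width: 0.0118
```

```bash
python3 -m inch '0 0 -0.02 0 0 0; 0 0 0 0 0 0; 0 0 0 0 0 0'; python3 - <<'E'
from h import *
f=arm.grab_frame('wrist'); X=pts(f)
s=arm.get_state(); print(np.round(s['force'],2),np.round(s['moment'],2)); 
m=(X[...,1]>.0)&(X[...,1]<.14)&(X[...,2]>.18)&(X[...,2]<.2); m[:, :290]=0; m[:,360:]=0; m[250:]=0; print('door top z',np.median(X[m],axis=0),m.sum())
E
```

```text
t: 19.82
eef_pos: [0.5423, 0.0709, 0.1614]
ee_rot: [1.702, 1.57, -0.112]
force: [-2.0, -2.3, 6.1]
width: 0.0122
[-1.93 -1.94  5.03] [-0.71  0.54  0.1 ]
door top z [0.55587468 0.12409768 0.19031036] 3212
```

The door is seated: the force went positive and the door top is at z = 0.190, so its origin is at 30 mm. I'll release, rise clear and check.

```bash
python3 -m inch '0 0 0 0 0 0; 0 0 0 0 0 0; 0 0 0 0 0 0; 0 0 0 0 0 0' 0.5 && python3 -m inch '0 0 0.3 0 0 0; 0 0 0.5 0 0 0; 0 0 0.7 0 0 0; 0 0 0.6 0 0 0; 0 0 0.2 0 0 0; 0 0 0 0 0 0'; python3 - <<'E'
from h import *
s=arm.get_state(); print(np.round(s['eef_pos'],4))
f=arm.grab_frame('scene'); save('s6',f['frame'][100:340,230:550]); X=pts(f); p=X.reshape(-1,3)
for z0,z1 in [(.182,.196)]:
  k=(p[:,2]>z0)&(p[:,2]<z1)&(p[:,0]>.49)&(p[:,0]<.58)&(p[:,1]>-.03)&(p[:,1]<.15); q=p[k]; r=cv2.minAreaRect((q[:,:2]*1000).astype(np.float32)); print(k.sum(),r,cv2.boxPoints(r).round().tolist(),np.median(q[:,2]))
f=arm.grab_frame('wrist'); X=pts(f); p=X.reshape(-1,3)
k=(p[:,2]>.182)&(p[:,2]<.197)&(p[:,0]>.50)&(p[:,0]<.59)&(p[:,1]>-.03)&(p[:,1]<.142); q=p[k]; r=cv2.minAreaRect((q[:,:2]*1000).astype(np.float32)); print(k.sum(),r,cv2.boxPoints(r).round().tolist(),np.median(q[:,2]))
E
```

```text
t: 20.38
eef_pos: [0.5421, 0.0712, 0.1607]
ee_rot: [-1.626, 1.571, 2.843]
force: [0.0, 0.3, 0.7]
width: 0.0428
t: 21.12
eef_pos: [0.5422, 0.0712, 0.2304]
ee_rot: [2.404, 1.57, 0.589]
force: [-0.3, -0.3, -1.6]
width: 0.0437
[0.5422 0.0712 0.2304]
286 ((543.66015625, 67.94866180419922), (148.77456665039062, 17.63764190673828), 75.0248794555664) [[516.0, -2.0], [533.0, -6.0], [571.0, 138.0], [554.0, 142.0]] 0.1863141714122461
4297 ((542.3555297851562, 68.68745422363281), (150.51138305664062, 12.028874397277832), 76.32257080078125) [[519.0, -3.0], [530.0, -6.0], [566.0, 140.0], [554.0, 143.0]] 0.18825151463676623
```

View pics/s6.png

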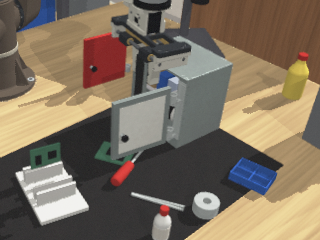

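The door hangs about 80° open (panel at (140,120) in the crop), clear of the gripper. I'll close the fingers and go to the outside face for pushing.

```bash
python3 -m inch '0.4 -0.3 0 0 0 0; 0.5 -0.4 0 0 0 0; 0.54 -0.45 0 0 0 0; 0 0 0 0 0 0; 0 0 0 0 0 0; 0 0 -0.4 0 0 0; 0 0 -0.5 0 0 0; 0 0 -0.6 0 0 0; 0 0 -0.6 0 0 0; 0 0 -0.33 0 0 0; 0 0 0 0 0 0' 0 20 && python3 -m inch '-0.2 0.05 0 0 0 0; -0.15 0.03 0 0 0 0; 0 0 0 0 0 0'; python3 - <<'E'
from h import *
s=arm.get_state(); t=R.from_euler('xyz',s['ee_rot']).as_matrix(); print(np.round(s['eef_pos'],4),t.round(3).tolist(),np.round(s['force'],2))
H=np.array([.5635,.1555]);e=s['eef_pos'][:2]; prev=None
# planned rows: offset from door 27 mm, r 110, 3 deg a row
for th in range(166,80,-5):
    a=np.deg2rad(th);p=H-.027*np.array([np.cos(a),np.sin(a)])+.11*np.array([-np.sin(a),np.cos(a)])
    print(th,p.round(4),None if prev is None else ((p-prev)/.03).round(2)); prev=p
E
```

```text
t: 22.6
eef_pos: [0.5846, 0.0365, 0.1559]
ee_rot: [-0.976, 1.569, -2.79]
force: [-0.2, 0.5, -0.3]
width: 0.0006
t: 22.98
eef_pos: [0.5746, 0.0392, 0.1576]
ee_rot: [2.214, 1.57, 0.4]
force: [0.5, 0.3, 0.2]
width: 0.0004
[0.5746 0.0392 0.1576] [[0.001, 0.971, -0.241], [0.0, -0.241, -0.971], [-1.0, 0.001, -0.001]] [0.53 0.28 0.21]
166 [0.5631 0.0422] None
161 [0.5532 0.0427] [-0.33  0.02]
156 [0.5434 0.044 ] [-0.33  0.04]
151 [0.5338 0.0462] [-0.32  0.07]
146 [0.5244 0.0492] [-0.31  0.1 ]
141 [0.5153 0.053 ] [-0.3   0.13]
136 [0.5065 0.0576] [-0.29  0.15]
131 [0.4982 0.063 ] [-0.28  0.18]
126 [0.4904 0.069 ] [-0.26  0.2 ]
121 [0.4831 0.0757] [-0.24  0.22]
116 [0.4765 0.083 ] [-0.22  0.24]
111 [0.4705 0.0909] [-0.2   0.26]
106 [0.4652 0.0992] [-0.18  0.28]
101 [0.4607 0.108 ] [-0.15  0.29]
96 [0.4569 0.1171] [-0.12  0.3 ]
91 [0.454  0.1266] [-0.1   0.31]
86 [0.4519 0.1362] [-0.07  0.32]
81 [0.4506 0.146 ] [-0.04  0.33]
```

```bash
python3 -m inch '-0.13 0.03 0 0 0 0; -0.13 0.03 0 0 0 0; -0.12 0.03 0 0 0 0; -0.16 0.01 0 0 0 -0.5; -0.17 0.01 0 0 0 -0.5; -0.16 0.02 0 0 0 -0.5; -0.17 0.02 0 0 0 -0.5; -0.16 0.03 0 0 0 -0.5; -0.16 0.04 0 0 0 -0.5; -0.16 0.05 0 0 0 -0.5; -0.15 0.05 0 0 0 -0.5; -0.15 0.06 0 0 0 -0.5' && python3 -m inch '-0.15 0.07 0 0 0 -0.5; -0.15 0.07 0 0 0 -0.5; -0.14 0.08 0 0 0 -0.5; -0.14 0.09 0 0 0 -0.5; -0.14 0.09 0 0 0 -0.5; -0.13 0.1 0 0 0 -0.5; -0.13 0.1 0 0 0 -0.5; -0.12 0.11 0 0 0 -0.5; -0.12 0.11 0 0 0 -0.5; -0.11 0.12 0 0 0 -0.5; -0.11 0.12 0 0 0 -0.5; -0.1 0.13 0 0 0 -0.5'; python3 - <<'E'
from h import *
s=arm.get_state(); print(np.round(s['eef_pos'],4),np.round(s['force'],2))
f=arm.grab_frame('scene'); X=pts(f); p=X.reshape(-1,3); save('s7',f['frame'][100:340,230:550])
k=(p[:,2]>.04)&(p[:,2]<.15)&(p[:,0]>.35)&(p[:,0]<.58)&(p[:,1]>-.03)&(p[:,1]<.15); q=p[k]; r=cv2.minAreaRect((q[:,:2]*1000).astype(np.float32)); print(k.sum(),r)
E
```

```text
t: 24.48
eef_pos: [0.52, 0.0504, 0.1571]
ee_rot: [2.239, 1.571, 0.03]
force: [-0.3, -0.6, 0.3]
width: 0.0004
t: 25.98
eef_pos: [0.4737, 0.0862, 0.1571]
ee_rot: [2.861, 1.571, 0.129]
force: [0.2, 0.6, -0.6]
width: 0.0003
[0.4737 0.0862 0.1571] [ 0.19  0.6  -0.65]
2230 ((500.482421875, 109.7613754272461), (169.9856719970703, 27.549631118774414), 27.17315101623535)
```

View pics/s7.png

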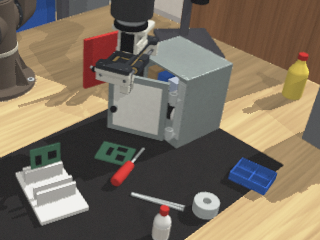

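The door is following the finger at about 32° open, with near-zero force. Continuing.

```bash
python3 -m inch '-0.1 0.13 0 0 0 -0.5; -0.1 0.14 0 0 0 -0.5; -0.09 0.14 0 0 0 -0.5; -0.08 0.14 0 0 0 -0.5; -0.08 0.15 0 0 0 -0.5; -0.07 0.15 0 0 0 -0.5; -0.06 0.15 0 0 0 -0.5; -0.05 0.15 0 0 0 -0.5; 0 0 0 0 0 0' && python3 -m inch '-0.02 0.08 0 0 0 -0.3; -0.02 0.08 0 0 0 -0.2; -0.02 0.08 0 0 0 -0.2; 0 0 0 0 0 0; 0 0 0 0 0 0'
```

```text
t: 27.15
eef_pos: [0.455, 0.1207, 0.157]
ee_rot: [2.772, 1.571, -0.306]
force: [0.4, 0.5, 0.0]
width: 0.0005
t: 27.78
eef_pos: [0.4533, 0.1278, 0.1569]
ee_rot: [-2.305, 1.571, 0.837]
force: [-0.0, 0.5, -0.2]
width: 0.0005
```

```bash
python3 -m inch '-0.01 0.07 0 0 0 -0.2; -0.01 0.07 0 0 0 0; -0.01 0.06 0 0 0 0; 0 0 0 0 0 0; 0 0 0 0 0 0' ; python3 -m inch '0 0.04 0 0 0 0; 0 0.03 0 0 0 0; 0 0 0 0 0 0; 0 0 0 0 0 0'; python3 - <<'E'
from h import *
f=arm.grab_frame('scene'); X=pts(f); p=X.reshape(-1,3)
k=(p[:,2]>.04)&(p[:,2]<.15)&(p[:,0]>.35)&(p[:,0]<.58)&(p[:,1]>-.03)&(p[:,1]<.165); q=p[k]; r=cv2.minAreaRect((q[:,:2]*1000).astype(np.float32)); print(k.sum(),r)
E
```

```text
t: 28.4
eef_pos: [0.4524, 0.1338, 0.157]
ee_rot: [-1.788, 1.571, 1.337]
force: [-0.3, -0.2, 0.2]
width: 0.0004
t: 28.9
eef_pos: [0.4523, 0.1359, 0.157]
ee_rot: [-1.102, 1.571, 2.023]
force: [0.1, -0.1, 0.8]
width: 0.0004
1763 ((488.767333984375, 148.0747833251953), (175.654541015625, 27.322307586669922), 2.03336238861084)
```

Still about 6° open. Pressing on in small steps until I feel the buffer.

```bash
python3 -m inch '0 0.07 0 0 0 0; 0 0.07 0 0 0 0; 0 0.06 0 0 0 0; 0 0 0 0 0 0; 0 0 0 0 0 0' ; python3 -m inch '0 0.05 0 0 0 0; 0 0.04 0 0 0 0; 0 0 0 0 0 0; 0 0 0 0 0 0'
```

```text
t: 29.58
eef_pos: [0.4522, 0.1407, 0.1569]
ee_rot: [1.322, 1.569, -1.836]
force: [1.9, -6.0, 0.7]
width: 0.0004
t: 30.08
eef_pos: [0.4521, 0.1411, 0.157]
ee_rot: [1.365, 1.565, -1.794]
force: [4.2, -17.7, 3.2]
width: 0.0007
```

```bash
python3 -m inch '0 0.03 0 0 0 0; 0 0.02 0 0 0 0; 0 0 0 0 0 0; 0 0 0 0 0 0'
```

```text
t: 30.58
eef_pos: [0.452, 0.1412, 0.157]
ee_rot: [1.368, 1.562, -1.791]
force: [7.4, -24.2, 3.6]
width: 0.0009
```

The door is firmly on the buffer (about 24 N). Backing off straight, then up, then checking.

```bash
python3 -m inch '0 -0.15 0 0 0 0; 0 -0.2 0 0 0 0; 0 -0.5 0 0 0 0; 0 -0.8 0 0 0 0; 0 -0.5 0 0 0 0; 0 0 0.5 0 0 0; 0 0 0.8 0 0 0; 0 0 0.8 0 0 0; 0 -0.4 0.8 0 0 0; 0 -0.6 0.4 0 0 0; 0 0 0 0 0 0; 0 0 0 0 0 0'; python3 - <<'E'
from h import *
for c in ['scene','side']:
  f=arm.grab_frame(c); X=pts(f); p=X.reshape(-1,3)
  if c=='scene': save('s8',cv2.resize(f['frame'][120:260,320:500],None,fx=3.5,fy=3.5))
  for n,z0,z1,y1 in [('door',.04,.16,.165),('doortop',.184,.195,.163),('cab',.196,.206,.4)]:
    k=(p[:,2]>z0)&(p[:,2]<z1)&(p[:,0]>.35)&(p[:,0]<.62)&(p[:,1]>.10)&(p[:,1]<y1); q=p[k]
    if len(q): r=cv2.minAreaRect((q[:,:2]*1000).astype(np.float32)); print(c,n,k.sum(),np.round(r[0],1),np.round(r[1],1),r[2])
  k=(p[:,2]>.05)&(p[:,2]<.15)&(p[:,0]>.40)&(p[:,0]<.53)&(p[:,1]>.12)&(p[:,1]<.167); q=p[k]
  print('face line deg',np.rad2deg(np.arctan(np.polyfit(q[:,0],q[:,1],1)[0])),len(q))
E
```

```text
t: 32.08
eef_pos: [0.452, 0.0511, 0.2551]
ee_rot: [0.146, 1.57, -3.013]
force: [-0.3, -0.2, -0.2]
width: 0.0006
scene door 2013 [488.7 147.4] [176.   28.4] 1.8656084537506104
scene doortop 176 [476.1 156.2] [ 15.1 148.1] 88.19169616699219
scene cab 2317 [490.3 265.1] [167.9 194.3] 85.13114929199219
face line deg -0.2914974601022476 1252
side door 1433 [486.3 145.8] [ 34.5 177.1] 89.99784851074219
side doortop 103 [465.8 155.7] [ 13.7 133.8] 89.74347686767578
side cab 1191 [478.3 264.8] [168.  171.6] 86.01982879638672
face line deg -0.9799337168467921 985
```

View pics/s8.png

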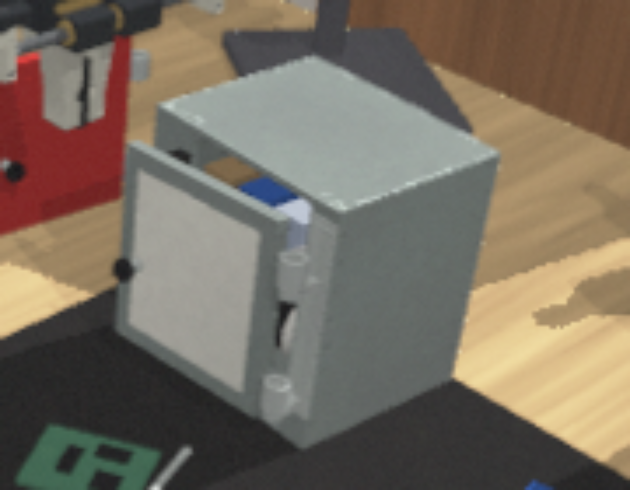

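The scene crop shows the door on both sockets with its free edge near the buffer at (180,158). The angle looks 3–4° open, so I'll measure it with the wrist camera.

```bash
python3 - <<'E'
from h import *
f=arm.grab_frame('wrist'); X=pts(f); p=X.reshape(-1,3); save('w9',f['frame'])
k=(p[:,2]>.183)&(p[:,2]<.195)&(p[:,0]>.38)&(p[:,0]<.545)&(p[:,1]>.13)&(p[:,1]<.176); q=p[k]
r=cv2.minAreaRect((q[:,:2]*1000).astype(np.float32)); print('doortop',k.sum(),r,np.median(q[:,2]))
k=(p[:,2]>.197)&(p[:,2]<.206)&(p[:,0]>.37)&(p[:,0]<.6)&(p[:,1]>.16)&(p[:,1]<.4); q=p[k]
# front edge of cabinet top: min y per x bin
b=np.arange(.40,.575,.005); e=[(x+.0025,q[(q[:,0]>x)&(q[:,0]<x+.005)][:,1].min()) for x in b if ((q[:,0]>x)&(q[:,0]<x+.005)).sum()>3]
e=np.array(e); print(len(e),np.rad2deg(np.arctan(np.polyfit(e[:,0],e[:,1],1)[0])),e[::6].round(4).tolist())
E
```

```text
doortop 4528 ((472.3280944824219, 158.22142028808594), (13.550264358520508, 145.51760864257812), 89.17364501953125) 0.18795923821129784
34 -4.856829151028333 [[0.4075, 0.1914], [0.4375, 0.189], [0.4675, 0.1865], [0.4975, 0.1836], [0.5275, 0.181], [0.5575, 0.1787]]
```

View pics/w9.png

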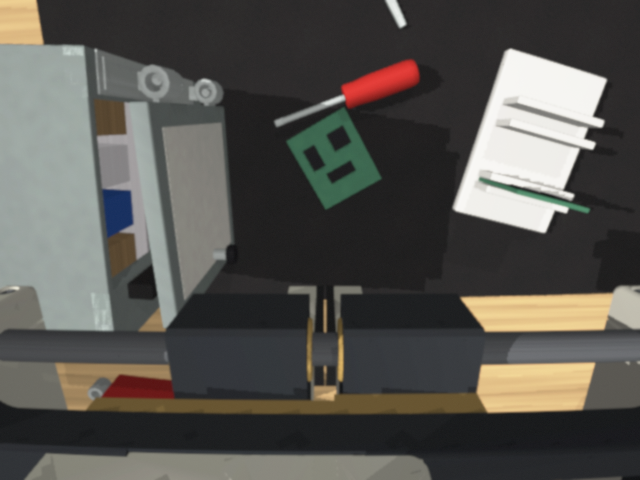

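The door stands 4.0° (0.07 rad) off the cabinet front, with a visible gap at the buffer near (145,285). That is inside the limit, but it seems to have rebounded. I'll push again, slower, and withdraw very slowly.

```bash
python3 -m inch '0 0 -0.6 0 0 0; 0 0 -0.8 0 0 0; 0 0 -0.8 0 0 0; 0 0 -0.7 0 0 0; 0 0 -0.37 0 0 0; 0 0.5 0 0 0 0; 0 0.8 0 0 0 0; 0 0.8 0 0 0 0; 0 0.4 0 0 0 0; 0 0.2 0 0 0 0; 0 0.05 0 0 0 0; 0 0 0 0 0 0' ; python3 -m inch '0 0.04 0 0 0 0; 0 0.04 0 0 0 0; 0 0.04 0 0 0 0; 0 0.04 0 0 0 0; 0 0.03 0 0 0 0; 0 0 0 0 0 0; 0 0 0 0 0 0'; python3 - <<'E'
from h import *
f=arm.grab_frame('wrist'); X=pts(f); p=X.reshape(-1,3)
k=(p[:,2]>.183)&(p[:,2]<.195)&(p[:,0]>.38)&(p[:,0]<.545)&(p[:,1]>.13)&(p[:,1]<.176); q=p[k]
print('doortop',k.sum(),cv2.minAreaRect((q[:,:2]*1000).astype(np.float32)), np.rad2deg(np.arctan(np.polyfit(q[:,0],q[:,1],1)[0])))
E
```

```text
t: 33.72
eef_pos: [0.4523, 0.1338, 0.1579]
ee_rot: [0.893, 1.571, -2.265]
force: [0.8, -0.3, -0.4]
width: 0.0005
t: 34.6
eef_pos: [0.4524, 0.1398, 0.1579]
ee_rot: [-2.671, 1.571, 0.454]
force: [-0.6, -0.3, 0.0]
width: 0.0009
doortop 7683 ((501.48419189453125, 158.90548706054688), (87.00161743164062, 32.045997619628906), 12.590819358825684) 1.594676637350659
```

Contact starts at the same TCP spot even though the door stands open. So the blocker was probably the wide finger carriage meeting the cabinet's top front edge, not the buffer. I'll back off, turn the gripper 90° so its long side is parallel to the front, and push a little higher.

```bash
python3 -m inch '0 -0.4 0 0 0 0; 0 -0.8 0.1 0 0 -0.7; 0 -0.8 0.2 0 0 -1; 0 -0.3 0.3 0 0 -1; 0 0 0 0 0 -1; 0 0 0 0 0 -1; 0 0 0 0 0 -1; 0 0 0 0 0 -1; 0 0 0 0 0 -1; 0 0 0 0 0 -1; 0 0 0 0 0 -1; 0 0 0 0 0 -1'; python3 -m inch '0 0 0 0 0 -1; 0 0 0 0 0 -1; 0 0 0 0 0 -1; 0 0 0 0 0 -1; 0 0 0 0 0 -1; 0 0 0 0 0 -1; 0 0 0 0 0 -1; 0 0 0 0 0 -1; 0 0 0 0 0 0; 0 0 0 0 0 0';  python3 - <<'E'
from h import *
s=arm.get_state(); print(np.round(s['q'],2),R.from_euler('xyz',s['ee_rot']).as_matrix().round(3).tolist())
f=arm.grab_frame('wrist'); X=pts(f); p=X.reshape(-1,3); save('w10',f['frame'])
k=(p[:,2]>.183)&(p[:,2]<.195)&(p[:,0]>.38)&(p[:,0]<.545)&(p[:,1]>.14)&(p[:,1]<.176); q=p[k]
print('doortop',k.sum(),cv2.minAreaRect((q[:,:2]*1000).astype(np.float32)) if len(q) else '')
E
```

```text
t: 36.15
eef_pos: [0.4521, 0.0701, 0.1758]
ee_rot: [0.814, 1.571, 3.002]
force: [-0.9, -0.6, 0.2]
width: 0.0007
t: 37.4
eef_pos: [0.4523, 0.0705, 0.1759]
ee_rot: [-0.459, 1.571, 1.036]
force: [-0.3, -0.2, 0.6]
width: 0.0004
[ 0.59  0.04 -0.52 -0.   -1.01 -0.66] [[0.0, -0.997, 0.076], [0.0, 0.076, 0.997], [-1.0, -0.0, 0.0]]
doortop 0
```

View pics/w10.png

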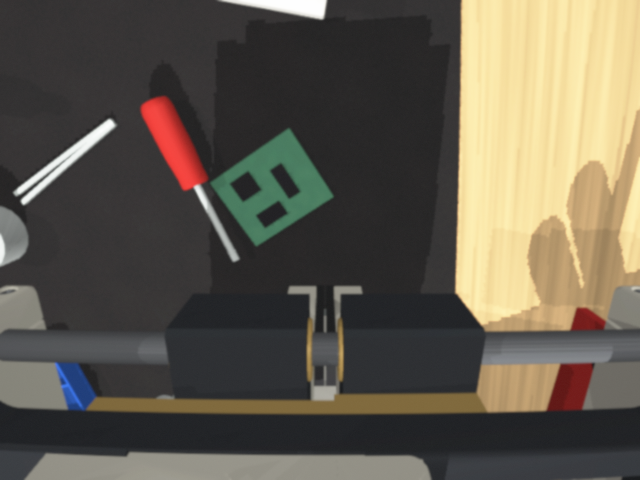

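```bash
python3 -m inch '0 0.3 0 0 0 0; 0 0.5 0 0 0 0; 0 0.5 0 0 0 0; 0 0.4 0 0 0 0; 0 0.15 0 0 0 0; 0 0.1 0 0 0 0; 0 0.1 0 0 0 0; 0 0 0 0 0 0'; python3 -m inch '0 0.07 0 0 0 0; 0 0.07 0 0 0 0; 0 0.06 0 0 0 0; 0 0 0 0 0 0; 0 0 0 0 0 0'
```

```text
t: 38.45
eef_pos: [0.4524, 0.1322, 0.1759]
ee_rot: [-0.757, 1.571, 0.736]
force: [0.2, -0.8, 0.2]
width: 0.0006
t: 39.08
eef_pos: [0.4523, 0.1383, 0.1758]
ee_rot: [2.471, 1.571, -2.32]
force: [0.2, 0.3, -0.4]
width: 0.0001
```

```bash
python3 -m inch '0 0.05 0 0 0 0; 0 0.05 0 0 0 0; 0 0 0 0 0 0; 0 0 0 0 0 0'; python3 - <<'E'
from h import *
f=arm.grab_frame('scene'); X=pts(f); p=X.reshape(-1,3)
k=(p[:,2]>.05)&(p[:,2]<.15)&(p[:,0]>.40)&(p[:,0]<.53)&(p[:,1]>.12)&(p[:,1]<.167); q=p[k]
print('face line deg',np.rad2deg(np.arctan(np.polyfit(q[:,0],q[:,1],1)[0])),len(q))
E
```

```text
t: 39.58
eef_pos: [0.4523, 0.1413, 0.1758]
ee_rot: [2.517, 1.571, -2.273]
force: [0.3, 0.1, 0.3]
width: 0.0006
face line deg -0.4203861332577229 1253
```

```bash
python3 -m inch '0 0.05 0 0 0 0; 0 0.05 0 0 0 0; 0 0 0 0 0 0; 0 0 0 0 0 0';  python3 -m inch '0 0.04 0 0 0 0; 0 0.04 0 0 0 0; 0 0 0 0 0 0; 0 0 0 0 0 0'
```

```text
t: 40.12
eef_pos: [0.4523, 0.1443, 0.1759]
ee_rot: [0.588, 1.571, 2.082]
force: [0.7, -0.3, -0.1]
width: 0.0
t: 40.62
eef_pos: [0.4523, 0.1467, 0.1759]
ee_rot: [2.327, 1.571, -2.463]
force: [-0.2, 0.1, 0.5]
width: -0.0001
```

```bash
python3 -m inch '0 0.04 0 0 0 0; 0 0.03 0 0 0 0; 0 0 0 0 0 0; 0 0 0 0 0 0';  python3 -m inch '0 0.03 0 0 0 0; 0 0.03 0 0 0 0; 0 0 0 0 0 0; 0 0 0 0 0 0'; python3 - <<'E'
from h import *
f=arm.grab_frame('scene'); X=pts(f); p=X.reshape(-1,3)
k=(p[:,2]>.05)&(p[:,2]<.15)&(p[:,0]>.40)&(p[:,0]<.53)&(p[:,1]>.12)&(p[:,1]<.167); q=p[k]
print('face line deg',np.rad2deg(np.arctan(np.polyfit(q[:,0],q[:,1],1)[0])),len(q))
E
```

```text
t: 41.12
eef_pos: [0.4523, 0.1478, 0.1759]
ee_rot: [3.023, 1.569, -1.767]
force: [1.8, -5.2, 0.9]
width: 0.0008
t: 41.62
eef_pos: [0.4522, 0.1479, 0.1759]
ee_rot: [3.036, 1.566, -1.754]
force: [4.0, -12.1, 2.5]
width: 0.0005
face line deg -3.018895928418637 1206
```

Now it is stiff at 12 N with the door turned about 2.6° further, so this time it is on the buffer. Withdrawing slowly and checking.

```bash
python3 -m inch '0 -0.05 0 0 0 0; 0 -0.05 0 0 0 0; 0 -0.05 0 0 0 0; 0 -0.1 0 0 0 0; 0 -0.3 0 0 0 0; 0 -0.6 0 0 0 0; 0 -0.8 0 0 0 0; 0 -0.8 0.3 0 0 0; 0 -0.8 0.5 0 0 0; 0 -0.5 0.5 0 0 0; 0 -0.3 0.3 0 0 0; 0 0 0 0 0 0'; python3 - <<'E'
from h import *
s=arm.get_state(); print(s['eef_pos'],np.round(s['force'],2))
def look():
  f=arm.grab_frame('scene'); X=pts(f); p=X.reshape(-1,3)
  k=(p[:,2]>.05)&(p[:,2]<.15)&(p[:,0]>.40)&(p[:,0]<.53)&(p[:,1]>.12)&(p[:,1]<.167); q=p[k]
  print('face line deg',np.rad2deg(np.arctan(np.polyfit(q[:,0],q[:,1],1)[0])),len(q))
  k=(p[:,2]>.183)&(p[:,2]<.195)&(p[:,0]>.38)&(p[:,0]<.545)&(p[:,1]>.13)&(p[:,1]<.176); q=p[k]
  print('top line',np.rad2deg(np.arctan(np.polyfit(q[:,0],q[:,1],1)[0])),cv2.minAreaRect((q[:,:2]*1000).astype(np.float32)),np.median(q[:,2]),len(q)); return f
look(); f=look(); save('s11',cv2.resize(f['frame'][120:260,320:500],None,fx=3.5,fy=3.5))
for t in ['board','flux_bottle','solder_reel','screw_tray']:
  X=pts(f)
  for m in arm.masks_of(f,t)[:1]: print(t,np.nanmedian(X[m['mask']],axis=0).round(3))
E
```

```text
t: 43.18
eef_pos: [0.4527, 0.0198, 0.2245]
ee_rot: [-1.009, 1.569, 0.484]
force: [0.7, -0.8, 0.2]
width: 0.0003
[0.45268868 0.01980369 0.22449703] [ 0.71 -0.76  0.24]
face line deg -1.9903535497783813 1224
top line -4.1789112724467365 ((472.7282409667969, 161.16717529296875), (16.673297882080078, 144.00291442871094), 86.01337432861328) 0.18701187289611904 192
face line deg -1.9898153726178327 1222
top line -4.041386895649103 ((472.8406677246094, 160.97291564941406), (17.646163940429688, 141.77737426757812), 86.0625991821289) 0.18715928913783264 196
board [ 0.47  -0.148  0.077]
flux_bottle [ 0.762 -0.08   0.05 ]
solder_reel [0.77  0.051 0.032]
screw_tray [0.772 0.228 0.015]
```

```bash
python3 - <<'E'
from h import *
print(arm.job_done(), arm.get_state()['t'])
E
```

```text
the job is handed in; nothing more can be done
the job is handed in; nothing more can be done
```

The door hangs fully home on both pintles and is shut, and the job is handed in; no verdict came back. I finished at about 43 s of the 72 s allowed.

**Hanging:** I lined up the socket by sighting the pintle through the upper bore, then eased the door down. It landed with about 5 N of wrist force and its top at 0.190 m, so its origin was 30 mm up. It then hung free about 80° open.

**Shutting:**
- **First push:** it stopped 4.0° short of shut at about 24 N. The likely cause is the wide finger carriage meeting the cabinet's top front edge, but I did not confirm that.
- **Second push:** I turned the gripper 90° and pushed a little higher, which brought the door firmly onto the buffer at about 12 N.

**Last checks:**
- **Angle:** the door's top edge is about 0.8° off the cabinet front and the same in two pictures in a row. The fit to the door's face (knob possibly included) differs: it eased from −3.0° to −2.0° once the finger withdrew, leaving it about 3° off. Both are inside the 0.1 rad limit.
- **Height:** the scene camera's depth put the door top at 0.187 m, against 0.190 m seen by the wrist camera when it was seated. The scene camera also read low (0.186 m) just after release. If it were true, the origin would be at 27 mm, the bottom of the allowed range.
- **Surroundings:** board, bottle, reel and tray are within about 3 mm of their starting readings, and the gripper is clear of everything.
- **Not done:** I could not view the final picture because the 12-picture limit was reached, so the end state rests on depth measurements only.

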